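Run down the loose hold-down clamp on a hull gluing board

ROBOT

A 6-joint arm with a two-finger parallel gripper is mounted at the origin on the work surface. World frame = base frame: x ahead of the robot, y to its left, z up, the work surface at z = 0. Lengths are in m, angles in rad, forces in N, time in s.
With the tool pointing down it reaches from about 0.275 to 0.875 m from the base axis. Payload 12.5 kg.
Tool frame: the origin (TCP) lies on the centre line of the jaws, within the pads' length; the fingertips stand r.finger_overhang ahead of it and the grasp point (between the pads) lies 3 mm ahead of it (r.finger_overhang is the distance from the TCP to the fingertips, in m); z points along the fingers, y is the direction in which the jaws open and shut (so a half turn about z gives the same grasp; the last joint's range is limited). The gripper opens to 85 mm and grips with 20 to 120 N. Pads are 22 mm wide; open, the fingers measure 114 mm over their backs; the gripper's body (76 mm by 85 mm) begins 54 mm behind the grasp point. The pads swing forward as they close: fully open they stand 13 mm farther back than shut.
Start: joints at [-1.257, 0.351, 1.652, -0, 1.139, -0.085], TCP at [0.214, -0.507, 0.253] pointing down, gripper open.
Joint ranges: [-2.75, 2.75], [-0.79, 2.1], [0.01, 2.65], [-1.57, 4.71], [0.07, 3.14], [-2.87, 2.87]. Speed limits (rad/s): [2.22, 2.22, 2.79, 3.14, 3.14, 3.14].

INTERFACE

Orientations are given as a unit quaternion [x, y, z, w].
In Python, from cell import r, optics gives the robot as it stands. The module is installed in compiled form; this text tells all that it offers. Calls block until the motion is done:
- r.move_to(position, orientation): joint-space move of the TCP to a pose.
- r.move_linear(position, rot=None, vel=0.15): straight line of the TCP; rot=None keeps the orientation; vel is the mean speed in m/s.
- r.set_joints(angles): joint-space move.
- r.set_gripper(opening, squeeze=None): opening from 0.0 (shut) to 1.0 (fully open); squeeze is the grip in N (None keeps the last); returns when the fingers have stopped.
- r.sleep(seconds).
- r.inverse_kinematics(position, orientation): joint angles nearest the present ones, or None.
- optics.get_image(name): name is "side" or "top" or "wrist"; returns a dict with "pixels" (400x640x3 uint8, red, green, blue), "depth" (400x640 float32, m along the optical axis (not along the pixel's ray), 0 where there is no reading), "fx", "fy", "cx", "cy" (pixels), "D" ([k1, k2, p1, p2, k3] as OpenCV has them; the pictures are not rectified), "camera_from_world" (4x4, takes a point from world to camera coordinates); the wrist camera has in their place "mount" (4x4, takes a point from camera to tool coordinates, whose origin is the TCP and whose axes are the flange's). Camera axes: x right, y down, z forward; pixel columns grow to the right and rows downward; lengths in m; the calibration is good to about 2 mm. A picture is of the moment at which its call begins: read the wrist's pose just before it.
A pose or a line that the arm cannot do raises r.PlanningError and nothing moves.
- r.hand_in(): hands the job in, once; it reports no verdict.
Readings, each from a call of its own:
- r.current_t(): time.
- r.current_q(): joint angles.
- r.current_qvel(): joint speeds.
- r.current_effort(): joint torques, N m.
- r.current_tool_pos(): TCP position.
- r.current_ee_rot(): TCP orientation.
- r.current_contact_force(): force on the tool from outside, world axes, zero at the start.
- r.current_torque(): the same for the moment, N m.
- r.current_opening(): opening from 0.0 (shut) to 1.0 (fully open).
Only numpy, scipy, OpenCV 4.12 (cv2) and the standard library are available. Lean on these libraries where they do the work, as an engineer would, in place of code of your own. Each camera call takes 0.05 s, during which the arm holds its last target. There are 200 camera calls.

TASK

The upturned blue sailboat hull is held on its gluing board by two hold-down clamps, and one of them is still loose, its rubber foot standing clear of the hull's flange. With light fingertip strokes on the wings, run that clamp's brass wing nut down clockwise until it comes up against its stop and the foot presses on the flange; push the wings only, do not grip or squeeze the nut. Do not shift the hull, do not slacken the other clamp, and leave everything else on the desk where it lies.

Things in the scene. Friction and masses are not known exactly. Their poses are not given: they have to be found in the camera images.
- board: plywood gluing board, 250 (its x) x 360 (its y) x 18 mm, fixed; origin under its centre, x pointing away from the robot at yaw 0. An aluminium T-track along y at x = +57 mm carries the two clamps (studs at y = +70 and -70 mm). A wooden batten (x -107 to -76 mm, 12 mm above the board's top) holds the hull's near flange edge.
- hull: blue sailboat hull lying keel up on the board, held only by clamps and batten, 0.14 kg; origin at the centre of its flange's underside, axes as the board's. Flange 116 (x) x 280 (y) x 3 mm; hull 84 mm wide, 240 mm long, bow to +y, 58 mm tall with its keel root. Its side is 40 to 55 mm from the studs: little room for a finger between nut and hull; the nut's other side is open.
- clamp_a: the LOOSE hold-down clamp, at either of the two places. Fixed; origin on its stud's axis at the board's top, z up, -x to the hull and its foot, +x to its heel, away from the hull. Stud 10 mm thick, 62 mm tall; heel block 16 mm tall; bar 26 mm wide, from x = -38 to +55 mm, its top 22 mm above the board when tight (loose: up to 5 mm higher at the stud, 10 mm at its toe).
- nut_a (a joint): turn of the loose wing nut, rad: 0 = tight against its stop, negative = open (-6.28 = one turn open); grows as the nut turns clockwise seen from above. Turns easily (about 0.03 N m, some 1.2 N at the wings), stays where it is left, does not coast, stops firmly at 0. One turn moves it 3 mm down the stud. Starts 1.5 to 2.1 turns open.
- wings_a (a point): point on the loose nut's axis, 17 mm above its underside, mid-height of the wings; the frame turns with the nut: z up, wings along +x and -x. Brass; wings 5 mm thick, 64 mm over their tips; each ends in an upright round lobe 18 mm across, centred 23 mm from the axis at this height. Hub 21 mm across, its top 5 mm below this point. The stud's end is 15 to 22 mm above this point.
- washer_a: steel washer 24 mm across, 2 mm thick, that rides up and down the stud under the loose wing nut and counts as one with it; origin at the centre of its underside, on the stud's axis.
- foot_a: black rubber foot of the loose clamp, 12 mm across, on the bar's end 32 mm from the stud towards the hull; origin at the centre of its underside. It stands 5 to 8 mm above the flange at the start, touches it a little over half a turn before the nut's stop and presses with about 12 N when the nut is fully tight.
- clamp_b: the TIGHT hold-down clamp, the same in shape and axes, at the other place on the T-track, 140 mm from the loose one.
- nut_b (a joint): turn of the tight clamp's wing nut, same meaning; 0 = tight, as it starts. Stiffer: 0.15 N m.
- foot_b: rubber foot of the tight clamp, which presses on the flange from the start.
- mast_ring: brass mast ring, 24 mm outside, 10 mm tall, lying on the board between the two clamps; origin under its centre.
- tweezers: black tweezers, 122 mm long, 8 mm tall, lying on the board beyond the clamps on its +y end; origin under the middle.
- slab: grey sharpening stone, 110 x 45 x 18 mm, on the desk to the left; origin under its centre.
- jar: clear plastic parts jar, 68 mm across, with a steel funnel in its mouth, 133 mm tall in all, on the desk to the right; origin under its centre.
- glue: white glue bottle, 40 mm across, 90 mm tall, on the desk beyond the board; origin under its centre.
- driver: black-handled screwdriver, 150 mm long, on the desk to the right; origin under it.

How it is judged:
By the outcome, as a careful person would: the job done as asked, in the order asked, and still so for the second after the job is handed in, with the robot touching nothing.
It also fails if it takes over 70 s, if anything falls off the work surface, if the arm or the gripper's body presses on something with over 40 N, if the wrist force passes 120 N, or if a joint passes its speed limit or range.

## Working session

There is one attempt and no reset: what is moved stays moved. The work goes in short steps, each a Python script; the robot and the scene stay as the last script left them, time stands still between calls to the robot, and variables do not carry over. Pictures are saved under pics/ and viewed, about 8 in all and at most 12, crops included, and the job is handed in when it is done.

```bash
mkdir -p pics
cat > h.py <<'E'
import numpy as np, cv2
from cell import r, optics
def px2w(im, u, v, d=None, z=None):
    K=np.array([[im["fx"],0,im["cx"]],[0,im["fy"],im["cy"]],[0,0,1]])
    n=cv2.undistortPoints(np.array([[[u,v]]],float),K,np.array(im["D"],float))[0,0]
    T=np.linalg.inv(im["camera_from_world"]); ray=T[:3,:3]@np.array([n[0],n[1],1]); o=T[:3,3]
    if z is not None: return o+ray*(z-o[2])/ray[2]
    if d is None: d=im["depth"][int(round(v)),int(round(u))]
    return o+ray*d
def w2px(im,P):
    K=np.array([[im["fx"],0,im["cx"]],[0,im["fy"],im["cy"]],[0,0,1]])
    T=np.array(im["camera_from_world"]); 
    return cv2.projectPoints(np.array(P,float).reshape(-1,1,3),cv2.Rodrigues(T[:3,:3])[0],T[:3,3],K,np.array(im["D"],float))[0][:,0]
def wrist():
    from scipy.spatial.transform import Rotation as R
    p=np.array(r.current_tool_pos());q=r.current_ee_rot()
    im=optics.get_image("wrist"); T=np.eye(4);T[:3,:3]=R.from_quat(q).as_matrix();T[:3,3]=p
    im["camera_from_world"]=np.linalg.inv(T@np.array(im["mount"])); return im
def save(im,n,crop=None,s=1):
    a=im["pixels"]
    if crop: a=a[crop[1]:crop[3],crop[0]:crop[2]]
    cv2.imwrite(f"pics/{n}.png",cv2.resize(a[:,:,::-1],None,fx=s,fy=s,interpolation=cv2.INTER_CUBIC))
E
python3 - <<'E'
from h import *
import pickle
for n in("top","side"):
    im=optics.get_image(n); save(im,n+"0"); pickle.dump(im,open(n+"0.pkl","wb"))
    print(n,np.linalg.inv(im["camera_from_world"]).round(3).tolist(),im["fx"])
print(r.finger_overhang,r.current_t(),r.current_ee_rot())
E
```

```text
top [[-0.012, -0.993, 0.118, 0.406], [-1.0, 0.009, -0.027, 0.006], [0.025, -0.118, -0.993, 1.273], [0.0, 0.0, 0.0, 1.0]] 384.61313254660297
side [[0.908, -0.271, 0.318, 0.077], [-0.418, -0.607, 0.676, -1.01], [0.009, -0.747, -0.665, 1.046], [0.0, 0.0, 0.0, 1.0]] 462.29609023775595
0.022 0.1 [ 9.80184596e-01  1.98085550e-01 -5.51350479e-05 -5.19636759e-04]
```

View pics/top0.png

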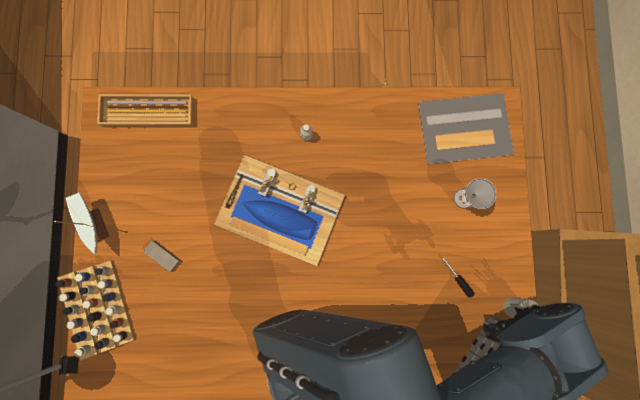

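View pics/side0.png

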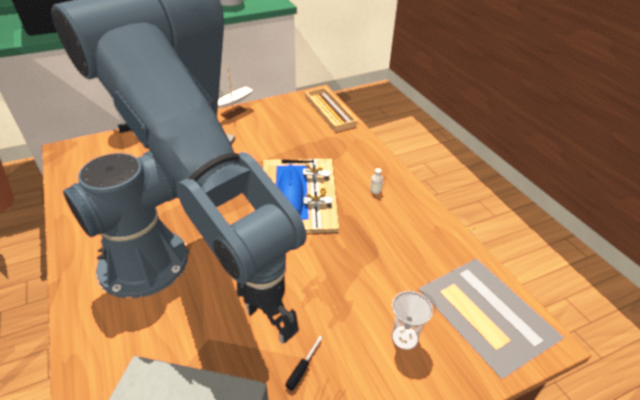

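Run:
```python
from h import *
import pickle
im=pickle.load(open("top0.pkl","rb"))
for uv in[(245,156),(346,196),(318,265),(215,225)]: print(uv,px2w(im,*uv,z=0.018).round(4))
for uv in[(270,182),(309,197),(293,186)]: print(uv,px2w(im,*uv).round(4),px2w(im,*uv,z=0.05).round(4))
w=optics.get_image("wrist"); print(np.array(w["mount"]).round(3).tolist(),w["fx"])
save(im,"top0c",(205,140,355,275),5)
s=pickle.load(open("side0.pkl","rb")); save(s,"side0c",(255,150,345,240),6)
```

```text
(245, 156) [0.7019 0.1995 0.018 ]
(346, 196) [ 0.5654 -0.1333  0.018 ]
(318, 265) [ 0.3421 -0.038   0.018 ]
(215, 225) [0.4744 0.294  0.018 ]
(270, 182) [0.6092 0.1142 0.0472] [0.6087 0.114  0.05  ]
(309, 197) [ 0.56   -0.0109  0.043 ] [ 0.5591 -0.0108  0.05  ]
(293, 186) [0.6008 0.0413 0.0136] [0.5952 0.0403 0.05  ]
[[-0.001, -0.959, -0.285, 0.073], [1.0, -0.001, -0.001, 0.0], [0.0, -0.285, 0.959, -0.121], [0.0, 0.0, 0.0, 1.0]] 297.5304014290387
```

View pics/top0c.png

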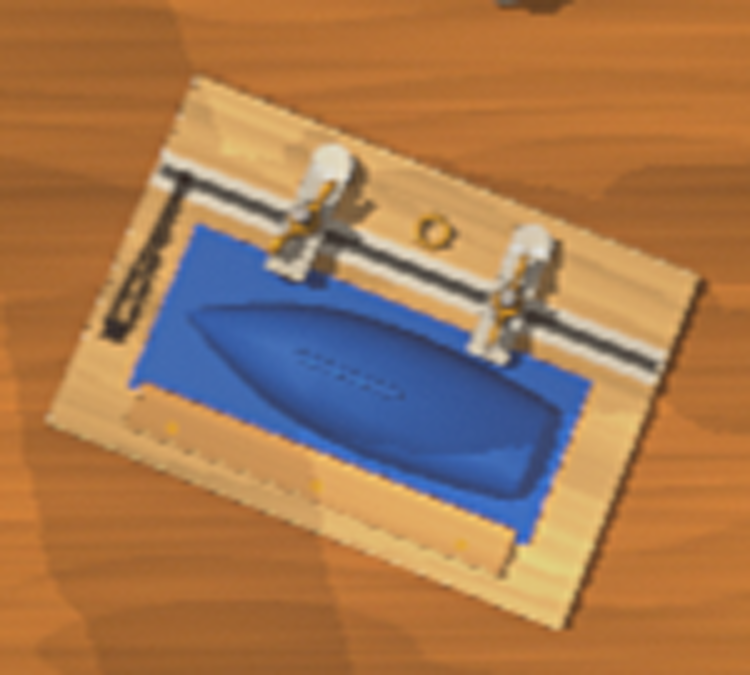

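View pics/side0c.png

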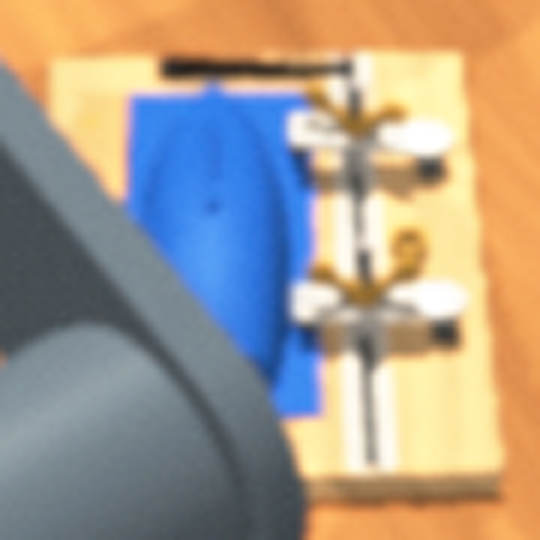

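```bash
cat >> h.py <<'E'
def quat(phi): return [np.cos(phi/2),np.sin(phi/2),0,0]
YAW=np.deg2rad(-22.3); C0=np.array([0.521,0.0805])
def b2w(x,y): c,s=np.cos(YAW),np.sin(YAW); return C0+np.array([c*x-s*y,s*x+c*y])
E
python3 - <<'E'
from h import *
import pickle
p=b2w(0.03,0)
r.move_to([*p,0.21],quat(YAW))
r.set_gripper(0.0,20)
print(r.current_t(),r.current_tool_pos(),r.current_q(),r.finger_overhang,r.current_contact_force())
im=wrist(); save(im,"w1"); pickle.dump(im,open("w1.pkl","wb"))
E
```

```text
3.2917 [0.54877225 0.06911795 0.21000514] [ 4.11329118e-02  4.05018291e-01  1.68804718e+00 -3.20605177e-05
  1.04851386e+00  2.00112875e+00] 0.022 [-0.54376865 -0.01980505  0.46962018]
```

View pics/w1.png

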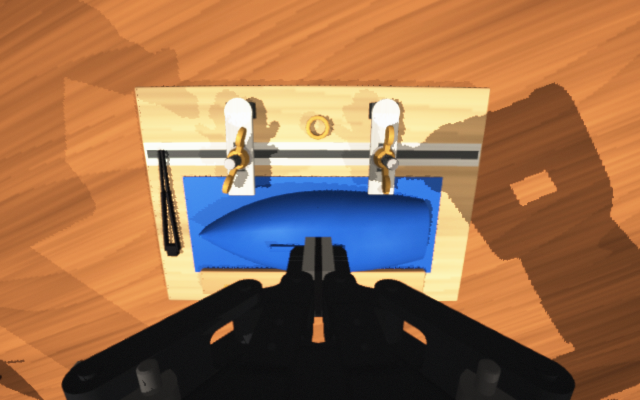

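Run:
```python
from h import *
import pickle
im=pickle.load(open("w1.pkl","rb"))
a=im["pixels"]; cr=np.hstack([a[85:205,195:285],a[85:205,345:435]])
cv2.imwrite("pics/w1c.png",cv2.resize(cr[:,:,::-1],None,fx=4.4,fy=4.4,interpolation=cv2.INTER_CUBIC))
for n,uv in dict(ftip=(312,243),barL=(240,120),barR=(386,120),toeL=(240,188),toeR=(378,188),L1=(240,135),L2=(228,184),R1=(389,135),R2=(389,182),flL=(215,183)).items():
    print(n,px2w(im,*uv).round(4))
# all points of high z in the two regions, board frame
for lo,hi in((205,280),(355,425)):
    P=np.array([px2w(im,u,v) for v in range(90,215) for u in range(lo,hi) if im["depth"][v,u]>0 and (a[v,u].astype(int)[0]-a[v,u][2]>60)])
    c,s=np.cos(YAW),np.sin(YAW); Q=(P[:,:2]-C0)@np.array([[c,-s],[s,c]])
    m=P[:,2]>0.052
    print(np.c_[Q[m],P[m,2]][::12].round(3).tolist())
```

```text
ftip [0.5602 0.0677 0.1996]
barL [0.6355 0.1132 0.0426]
barR [ 0.5829 -0.0144  0.0405]
toeL [0.5767 0.141  0.048 ]
toeR [0.523  0.0147 0.0414]
L1 [0.6223 0.1118 0.0707]
L2 [0.5874 0.1413 0.0708]
R1 [ 0.573  -0.0075  0.0676]
R2 [0.5326 0.0058 0.0664]
flL [0.5883 0.1729 0.0212]
[[0.088, 0.067, 0.068], [0.087, 0.064, 0.068], [0.085, 0.067, 0.07], [0.084, 0.065, 0.067], [0.083, 0.069, 0.071], [0.082, 0.066, 0.072], [0.08, 0.066, 0.063], [0.079, 0.069, 0.072], [0.079, 0.066, 0.073], [0.077, 0.072, 0.072], [0.076, 0.069, 0.072], [0.075, 0.068, 0.069], [0.073, 0.07, 0.069], [0.07, 0.073, 0.061], [0.069, 0.07, 0.061], [0.067, 0.082, 0.052], [0.066, 0.082, 0.055], [0.066, 0.071, 0.054], [0.065, 0.074, 0.058], [0.065, 0.078, 0.058], [0.064, 0.068, 0.054], [0.064, 0.074, 0.058], [0.063, 0.081, 0.057], [0.062, 0.084, 0.058], [0.061, 0.084, 0.06], [0.06, 0.068, 0.059], [0.058, 0.069, 0.059], [0.056, 0.071, 0.059], [0.055, 0.068, 0.055], [0.054, 0.072, 0.059], [0.053, 0.071, 0.059], [0.05, 0.071, 0.053], [0.05, 0.077, 0.058], [0.048, 0.079, 0.062], [0.047, 0.08, 0.063], [0.045, 0.082, 0.065], [0.0
[... 450 characters left out ...]
 0.055], [0.077, -0.061, 0.063], [0.076, -0.062, 0.066], [0.075, -0.065, 0.065], [0.073, -0.062, 0.058], [0.072, -0.066, 0.057], [0.07, -0.065, 0.056], [0.066, -0.061, 0.052], [0.066, -0.064, 0.054], [0.065, -0.064, 0.054], [0.064, -0.062, 0.054], [0.063, -0.059, 0.054], [0.062, -0.055, 0.052], [0.061, -0.056, 0.054], [0.06, -0.058, 0.055], [0.057, -0.056, 0.054], [0.055, -0.057, 0.055], [0.052, -0.061, 0.053], [0.05, -0.062, 0.055], [0.048, -0.065, 0.055], [0.046, -0.062, 0.058], [0.044, -0.062, 0.058], [0.043, -0.063, 0.062], [0.042, -0.065, 0.065], [0.039, -0.062, 0.066], [0.037, -0.063, 0.068], [0.036, -0.064, 0.068], [0.03, -0.061, 0.057], [0.032, -0.063, 0.067], [0.029, -0.062, 0.066]]
```

View pics/w1c.png

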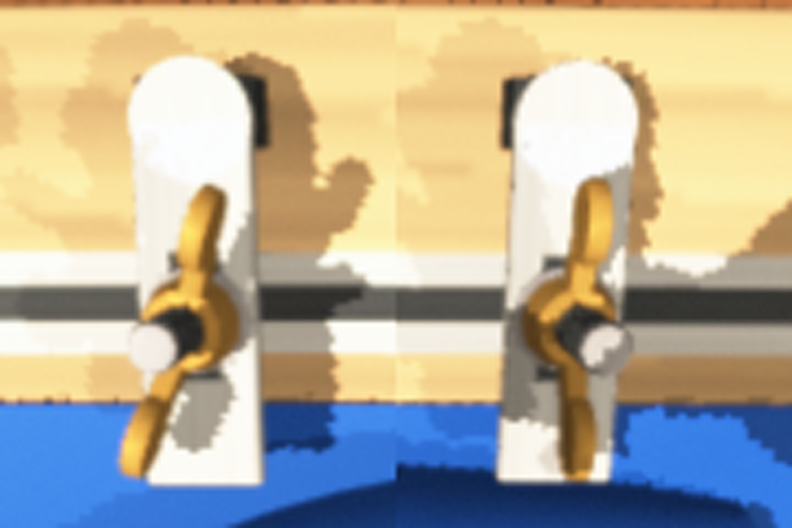

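```bash
cat >> h.py <<'E'
AX=b2w(0.0593,0.0772); MID0=0.064; W0=-19.0   # wing angle at start, board frame, deg
def pose(w,turned,lift=0.0,gap=0.0):
    a=np.deg2rad(w)+YAW; u=np.array([np.cos(a),np.sin(a)]); n=np.array([-u[1],u[0]])
    p=AX+0.024*u+(0.0135+gap)*n
    z=MID0-0.003*turned/360-0.003+r.finger_overhang+lift
    return [*p,z],quat(a+np.pi/2)
def stroke(w0,w1,turned0,step=8,fmax=8,vel=0.05,appr=20):
    """turned0: degrees already turned when wing is at w0; approach from appr deg behind."""
    r.move_to(*pose(w0+appr,turned0,0.036)); p,q=pose(w0+appr,turned0); r.move_linear(p,vel=0.08)
    r.sleep(0.1); f0=np.array(r.current_contact_force()); m0=np.array(r.current_torque()); log=[]; w=w0+appr; res=None
    while w>w1:
        w=max(w-step,w1); p,q=pose(w,turned0+max(0,w0-w)); r.move_linear(p,q,vel=vel)
        f=np.array(r.current_contact_force())-f0; a=np.deg2rad(w)+YAW
        ft=f@[-np.sin(a),np.cos(a),0]; log.append((round(w),round(ft,1),round(np.linalg.norm(f),1)))
        if ft>fmax: res=w; break
    if res is not None:
        pp,q=pose(w+8,turned0+max(0,w0-w)); r.move_linear(pp,q,vel=vel)
    pp,_=pose(w if res is None else w+8,turned0+max(0,w0-w),0.036); r.move_linear(pp,vel=0.1)
    print("t",round(r.current_t(),2),"blocked",res,log); return w,res
E
python3 - <<'E'
from h import *
import pickle
im=pickle.load(open("w1.pkl","rb"))
t=b2w(0.03,0); x=np.array([np.cos(YAW),np.sin(YAW)])
print("tip edge px",w2px(im,[[*(t+0.011*x),0.188],[*(t+0.011*x),0.175]]).round(0).tolist())
print("stud top px",w2px(im,[[*AX,0.080]]).round(1).tolist(),"want 230,164")
for w in(90,70,0,-110): print(w,r.inverse_kinematics(*pose(w,0,0.036)),r.inverse_kinematics(*pose(w,0)) is not None)
E
```

```text
tip edge px [[318.0, 234.0], [318.0, 224.0]]
stud top px [[227.8, 162.8]] want 230,164
90 [ 1.79974154e-01  6.34673648e-01  1.56125542e+00 -4.44089210e-16
  9.45663583e-01 -1.00161375e+00] True
70 [ 1.76490285e-01  6.48929290e-01  1.53451100e+00 -4.44089210e-16
  9.58152365e-01 -6.56031768e-01] True
0 [ 1.34957920e-01  6.73127527e-01  1.48888262e+00 -4.44089210e-16
  9.79582509e-01  5.24166343e-01] True
-110 [ 9.30302751e-02  6.12814324e-01  1.60205799e+00 -4.44089210e-16
  9.26720345e-01  2.40210088e+00] True
```

```bash
sed -i 's/b2w(0.0593,0.0772)/b2w(0.0588,0.0765)/' h.py
python3 - <<'E'
from h import *
import pickle
print(r.current_t())
stroke(W0,-105,0)
im=optics.get_image("side");
w=wrist(); save(w,"w2"); pickle.dump(w,open("w2.pkl","wb"))
E
```

```text
3.3417
t 9.93 blocked None [(-7, np.float64(0.2), np.float64(1.2)), (-15, np.float64(-0.3), np.float64(0.7)), (-23, np.float64(0.9), np.float64(1.1)), (-31, np.float64(-0.1), np.float64(1.5)), (-39, np.float64(1.0), np.float64(1.4)), (-47, np.float64(0.6), np.float64(0.8)), (-55, np.float64(-0.2), np.float64(1.0)), (-63, np.float64(0.5), np.float64(1.0)), (-71, np.float64(0.7), np.float64(0.8)), (-79, np.float64(0.5), np.float64(1.1)), (-87, np.float64(0.3), np.float64(1.0)), (-95, np.float64(-0.2), np.float64(1.1)), (-103, np.float64(0.6), np.float64(0.8)), (-105, np.float64(0.2), np.float64(1.2))]
```

View pics/w2.png

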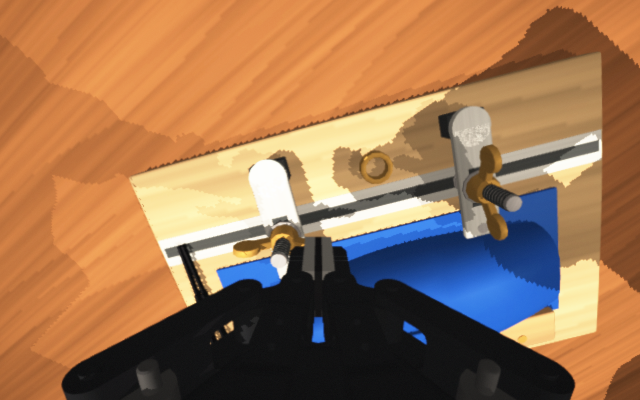

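Run:
```python
from h import *
import pickle
im=pickle.load(open("w2.pkl","rb")); a=im["pixels"].astype(int)
c,s=np.cos(YAW),np.sin(YAW)
P=np.array([px2w(im,u,v) for v in range(220,265) for u in range(228,275) if im["depth"][v,u]>0 and a[v,u,0]-a[v,u,2]>60])
P=P[(P[:,2]>0.058)]; Q=(P[:,:2]-AX)@np.array([[c,-s],[s,c]])
print(len(P),Q.min(0).round(4),Q.max(0).round(4),np.median(Q,0).round(4),P[:,2].max()); m=np.median(Q,0); print(np.degrees(np.arctan2(m[1],m[0])))
print(np.c_[Q,P[:,2]][::25].round(3).tolist())
```

```text
490 [-0.0006  0.0031] [0.0097 0.0301] [0.0061 0.0187] 0.07784669431682201
72.0340422329416
[[0.006, 0.004, 0.058], [0.007, 0.017, 0.059], [0.007, 0.023, 0.059], [0.003, 0.006, 0.058], [0.005, 0.014, 0.06], [0.008, 0.021, 0.063], [0.004, 0.003, 0.066], [0.006, 0.014, 0.064], [0.008, 0.023, 0.066], [0.001, 0.01, 0.058], [0.007, 0.016, 0.068], [0.008, 0.024, 0.068], [0.0, 0.011, 0.06], [0.005, 0.014, 0.069], [0.006, 0.017, 0.071], [0.006, 0.019, 0.072], [0.006, 0.021, 0.071], [0.006, 0.021, 0.072], [0.005, 0.021, 0.072], [0.003, 0.018, 0.071]]
```

Run:
```python
from h import *
w,b=stroke(75,-105,86,step=10,appr=18)
if b is None: w,b=stroke(75,-105,266,step=10,appr=18)
```

```text
t 20.54 blocked None [(83, np.float64(-1.0), np.float64(1.4)), (73, np.float64(-0.3), np.float64(0.6)), (63, np.float64(-0.2), np.float64(0.7)), (53, np.float64(0.2), np.float64(1.1)), (43, np.float64(-1.0), np.float64(1.4)), (33, np.float64(0.3), np.float64(0.7)), (23, np.float64(-0.4), np.float64(1.1)), (13, np.float64(0.7), np.float64(1.4)), (3, np.float64(0.5), np.float64(1.5)), (-7, np.float64(0.0), np.float64(1.0)), (-17, np.float64(0.6), np.float64(0.6)), (-27, np.float64(0.3), np.float64(0.8)), (-37, np.float64(0.4), np.float64(1.3)), (-47, np.float64(0.1), np.float64(1.0)), (-57, np.float64(0.4), np.float64(0.9)), (-67, np.float64(0.4), np.float64(1.0)), (-77, np.float64(0.4), np.float64(0.5)), (-87, np.float64(-0.5), np.float64(0.6)), (-97, np.float64(-0.1), np.float64(0.9)), (-105, np.float64(0.4), np.float64(0.4))]
t 31.05 blocked None [(83, np.float64(0.1), np.float64(1.1)), (73, np.float64(0.3), np.float64(0.9)), (63, np.float64(-0.2), np.float64(1.3)), (53, np.float64(0.1), np.float64(0.4)), (43, np.float64(0.1), np.float64(1.4)), (33, np.float64(-0.3), np.float64(1.4)), (23, np.float64(0.8), np.float64(0.9)), (13, np.float64(0.6), np.float64(0.7)), (3, np.float64(-0.3), np.float64(0.6)), (-7, np.float64(0.7), np.float64(0.8)), (-17, np.float64(0.6), np.float64(0.7)), (-27, np.float64(0.5), np.float64(0.5)), (-37, np.float64(0.3), np.float64(1.1)), (-47, np.float64(1.0), np.float64(1.1)), (-57, np.float64(1.7), np.float64(1.9)), (-67, np.float64(1.1), np.float64(1.5)), (-77, np.float64(0.5), np.float64(0.8)), (-87, np.float64(2.1), np.float64(2.1)), (-97, np.float64(0.3), np.float64(1.0)), (-105, np.float64(0.3), np.float64(1.9))]
```

```bash
sed -i 's/w=max(w-step,w1)/w=max(w-(step if w>fine else 3),w1)/; s/appr=20):/appr=20,fine=-999):/' h.py
python3 - <<'E'
from h import *
import pickle
im=wrist(); save(im,"w3"); a=im["pixels"].astype(int); pickle.dump(im,open("w3.pkl","wb"))
c,s=np.cos(YAW),np.sin(YAW)
P=np.array([px2w(im,u,v) for v in range(220,265) for u in range(228,275) if im["depth"][v,u]>0 and a[v,u,0]-a[v,u,2]>60])
P=P[(P[:,2]>0.056)]; Q=(P[:,:2]-AX)@np.array([[c,-s],[s,c]]); m=np.median(Q,0)
ang=np.degrees(np.arctan2(m[1],m[0])); print(len(P),m,ang,P[:,2].max())
if 60<ang<85: stroke(75,-105,446,step=9,appr=16,fine=3,fmax=6,vel=0.05)
im=wrist(); save(im,"w4"); pickle.dump(im,open("w4.pkl","wb"))
E
```

```text
430 [0.00606608 0.01916542] 72.43680946790803 0.07696014480986954
t 47.19 blocked None [(82, np.float64(0.0), np.float64(0.4)), (73, np.float64(0.3), np.float64(0.7)), (64, np.float64(1.2), np.float64(1.4)), (55, np.float64(0.7), np.float64(0.9)), (46, np.float64(0.8), np.float64(1.4)), (37, np.float64(-0.1), np.float64(0.7)), (28, np.float64(1.0), np.float64(1.3)), (19, np.float64(-0.1), np.float64(0.4)), (10, np.float64(0.6), np.float64(0.7)), (1, np.float64(-0.0), np.float64(0.4)), (-2, np.float64(0.4), np.float64(1.5)), (-5, np.float64(0.8), np.float64(1.6)), (-8, np.float64(0.6), np.float64(1.5)), (-11, np.float64(0.4), np.float64(0.5)), (-14, np.float64(0.4), np.float64(1.1)), (-17, np.float64(-0.3), np.float64(0.7)), (-20, np.float64(0.4), np.float64(1.0)), (-23, np.float64(0.3), np.float64(1.0)), (-26, np.float64(0.0), np.float64(1.1)), (-29, np.float64(-0.7), np.float64(1.1)), (-32, np.float64(-0.1), np.float64(0.8)), (-35, np.float64(0.0), np.float64(0.4)), (-38, np.float64(0.4), np.float64(0.5)), (-41, np.float64(-0.3), np.float64(2.1)), (-44, np.float64(0.3), np.float64(0
[... 179 characters left out ...]
np.float64(0.9), np.float64(1.0)), (-62, np.float64(0.2), np.float64(1.4)), (-65, np.float64(0.3), np.float64(1.2)), (-68, np.float64(-0.6), np.float64(1.1)), (-71, np.float64(0.5), np.float64(1.2)), (-74, np.float64(0.5), np.float64(0.7)), (-77, np.float64(-0.1), np.float64(0.2)), (-80, np.float64(0.6), np.float64(1.0)), (-83, np.float64(0.1), np.float64(0.1)), (-86, np.float64(-1.1), np.float64(1.1)), (-89, np.float64(-0.4), np.float64(0.6)), (-92, np.float64(0.4), np.float64(0.8)), (-95, np.float64(0.1), np.float64(1.2)), (-98, np.float64(-0.2), np.float64(0.5)), (-101, np.float64(-1.2), np.float64(1.6)), (-104, np.float64(-0.4), np.float64(0.4)), (-105, np.float64(1.3), np.float64(1.7))]
```

Run:
```python
from h import *
import pickle
im=pickle.load(open("w4.pkl","rb")); a=im["pixels"].astype(int)
c,s=np.cos(YAW),np.sin(YAW)
P=np.array([px2w(im,u,v) for v in range(220,268) for u in range(228,275) if im["depth"][v,u]>0 and a[v,u,0]-a[v,u,2]>60])
P=P[(P[:,2]>0.054)]; Q=(P[:,:2]-AX)@np.array([[c,-s],[s,c]]); m=np.median(Q,0)
print(len(P),m,np.degrees(np.arctan2(m[1],m[0])),np.percentile(P[:,2],[50,90,97]))
i3=pickle.load(open("w3.pkl","rb"))["pixels"]
b=np.hstack([i3[140:290,170:330],im["pixels"][140:290,170:330]]); cv2.imwrite("pics/w34.png",cv2.resize(b[:,:,::-1],None,fx=2.5,fy=2.5,interpolation=cv2.INTER_CUBIC))
```

```text
520 [0.00606065 0.01803268] 71.42287339207147 [0.06219257 0.06780962 0.06865553]
```

View pics/w34.png

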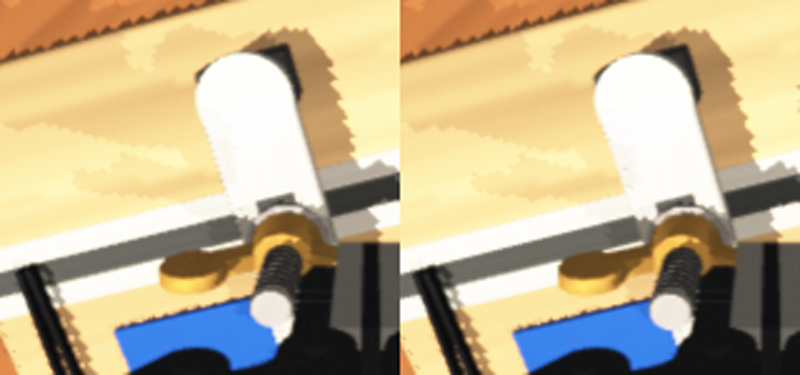

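Run:
```python
from h import *
import pickle
w,b=stroke(75,-80,626,step=5,appr=14,fmax=6,vel=0.05)
im=wrist(); save(im,"w5"); pickle.dump(im,open("w5.pkl","wb"))
im=optics.get_image("side"); save(im,"s5"); print(r.current_t())
```

```text
t 56.27 blocked -6 [(84, np.float64(-0.5), np.float64(1.3)), (79, np.float64(-0.6), np.float64(0.9)), (74, np.float64(-0.5), np.float64(1.0)), (69, np.float64(-0.1), np.float64(1.3)), (64, np.float64(-0.4), np.float64(0.9)), (59, np.float64(-0.2), np.float64(0.6)), (54, np.float64(-0.3), np.float64(0.8)), (49, np.float64(0.2), np.float64(0.9)), (44, np.float64(-0.0), np.float64(0.4)), (39, np.float64(0.4), np.float64(0.7)), (34, np.float64(0.9), np.float64(1.0)), (29, np.float64(-0.7), np.float64(0.9)), (24, np.float64(-0.8), np.float64(1.2)), (19, np.float64(-1.0), np.float64(1.1)), (14, np.float64(0.1), np.float64(0.8)), (9, np.float64(0.5), np.float64(0.6)), (4, np.float64(0.3), np.float64(1.9)), (-1, np.float64(0.2), np.float64(1.0)), (-6, np.float64(8.6), np.float64(8.8))]
56.3667
```

View pics/w5.png

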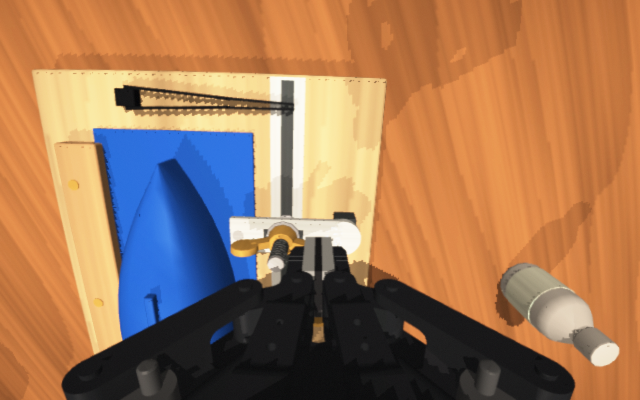

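Run:
```python
from h import *
p=np.array(r.current_tool_pos()); p[2]+=0.10; r.move_linear(p,vel=0.12)
r.move_to([*b2w(0.03,0),0.21],quat(YAW))
im=wrist(); a=im["pixels"]; print(r.current_t(),r.current_contact_force())
cv2.imwrite("pics/w6.png",cv2.resize(a[75:310,120:500,::-1],None,fx=2.1,fy=2.1,interpolation=cv2.INTER_CUBIC))
for n,uv in dict(toeL=(240,188),toeL2=(246,186),toeR=(378,188),barL=(240,120),barR=(386,120)).items(): print(n,px2w(im,*uv).round(4))
```

```text
58.7417 [ 0.03371394  0.31138027 -0.08525087]
toeL [0.5786 0.1364 0.0612]
toeL2 [0.5752 0.1372 0.0401]
toeR [0.5228 0.0146 0.04  ]
barL [0.6356 0.1138 0.041 ]
barR [ 0.5829 -0.0144  0.0391]
```

View pics/w6.png

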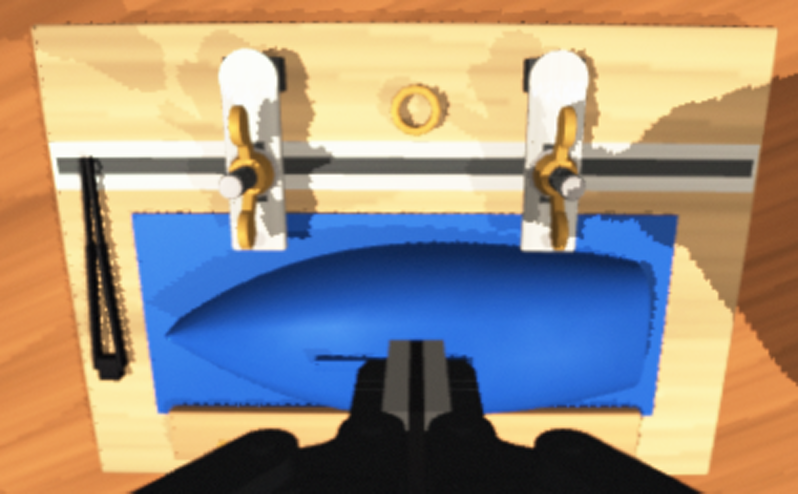

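```bash
python3 -c "
from h import *
r.hand_in(); print(r.current_t())"
```

```text
the job is handed in; nothing more can be done
the job is handed in; nothing more can be done
```

The loose clamp, the one at the bow end (+y), is now tight, and I handed the job in at about 59 s of the 70 s allowed. I turned its wing nut clockwise with five strokes of the shut fingertips on the wings, never gripping it.

- **Stop reached:** the nut went about 706° (1.96 turns), inside the expected 1.5 to 2.1. The push force stayed within about 2 N (mostly sensor noise) until the last step, when it jumped to 8.6 N. I backed off at once.
- **Foot down:** the bar's toe dropped from 48 mm to 40 mm, the same as on the tight clamp, and both nuts' wings now stand in line with their bars.
- **Nothing else moved:** the last wrist picture shows the hull's flange, the tight clamp's nut, the mast ring and the tweezers where they started. I did not recheck the slab, jar, glue and driver at the end, but the arm never worked near them.
- **A reading that disagreed:** one toe reading gave 61 mm. That pixel lay on the wing lobe that now overhangs the bar; the one next to it, on the bar itself, gave 40 mm.

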